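# Sugar the first jar, then hold the funnel over the next

## Robot

A 6-joint arm with a two-finger parallel gripper is mounted at the origin on the work surface. World frame = base frame: x ahead of the robot, y to its left, z up, the work surface at z = 0. Lengths are in m, angles in rad, forces in N, time in s.
With the tool pointing down it reaches from about 0.325 to 0.925 m from the base axis. Payload 3.1 kg.
Tool frame: the origin (TCP) lies on the centre line of the jaws, within the pads' length; the fingertips stand 14 mm ahead of it and the grasp point (between the pads) lies 5 mm behind it; z points along the fingers, y is the line along which they close (so a half turn about z gives the same grasp; the last joint's range is limited). The gripper opens to 85 mm and grips with 20 to 120 N. Pads are 22 mm wide; open, the fingers measure 114 mm over their backs; the gripper's body (76 mm by 85 mm) begins 54 mm behind the grasp point. The pads swing forward as they close: fully open they stand 13 mm farther back than shut.
Start: joints at [1.023, 0.217, 1.613, -0, 1.311, -0.112], TCP at [0.264, 0.567, 0.245] pointing down, gripper open.
Joint ranges: [-2.75, 2.75], [-0.78, 2.1], [0.31, 2.55], [-1.13, 4.27], [0.13, 2.63], [-2.58, 2.58]. Speed limits (rad/s): [2.79, 2.79, 3.14, 3.14, 3.14, 3.14].

## Interface

Orientations are given as [roll, pitch, yaw] about the fixed x, y, z axes, in that order (R = Rz(yaw) Ry(pitch) Rx(roll)).
In Python, from cell import ctrl gives the robot as it stands. Calls block until the motion is done:
- ctrl.move_pose(position, orientation): joint-space move of the TCP to a pose.
- ctrl.line_to(position, rate=0.15, frame=None, until_force=None): straight line of the TCP; frame=None keeps the orientation; rate is the mean speed in m/s. With until_force (N) it stops when the force on the tool has changed by that much, and returns True; else False.
- ctrl.set_joints(angles): joint-space move.
- ctrl.move_gripper(opening, grasp_force=None): opening from 0.0 (shut) to 1.0 (fully open); grasp_force is the grip in N (None keeps the last); returns when the fingers have stopped.
- ctrl.pause(seconds).
- ctrl.ik(position, orientation): joint angles nearest the present ones, or None.
- ctrl.capture(name): name is "scene" or "top" or "wrist"; returns a dict with "image" (400x640x3 uint8, red, green, blue), "vfov" (degrees; the focal length in pixels is half the picture's height over the tangent of half this angle, whatever the lens; pixels are square), "cx", "cy" (the principal point, pixels), "rvec" (rotation vector, rad) and "tvec" (3), from world to camera coordinates, as OpenCV has them; the wrist camera has in their place "mount" (4x4, takes a point from camera to tool coordinates, whose origin is the TCP and whose axes are the flange's). Camera axes: x right, y down, z forward; pixel columns grow to the right and rows downward; lengths in m; the calibration is good to about 2 mm. A picture is of the moment at which its call begins: read the wrist's pose just before it. There is no depth.
A pose or a line that the arm cannot do raises ctrl.PlanningError and nothing moves.
- ctrl.job_done(): hands the job in; it is judged then, once.
Readings, each from a call of its own:
- ctrl.get_t(): time.
- ctrl.get_joint_positions(): joint angles.
- ctrl.get_joint_vel(): joint speeds.
- ctrl.get_tau(): joint torques, N m.
- ctrl.get_tool_pos(): TCP position.
- ctrl.get_tool_rot(): TCP orientation.
- ctrl.get_contact_force(): force on the tool from outside, world axes, zero at the start.
- ctrl.get_wrist_torque(): the same for the moment, N m.
- ctrl.get_gripper_width(): opening from 0.0 (shut) to 1.0 (fully open).
- ctrl.get_gripper_force(): force on a finger pad.
Only numpy, scipy, OpenCV 4.12 (cv2) and the standard library are available. Lean on these libraries where they do the work, as an engineer would, in place of code of your own. Each camera call takes 0.05 s, during which the arm holds its last target. There are 200 camera calls.

## Task

Pour the four lumps of rock sugar from the scoop through the blue funnel into the jar it sits in, and lay the scoop back on the white cutting board. Then lift the funnel out by its handle, carry it over the row of filled jars and hold it upright and centred about a centimetre above the mouth of the other, empty jar without ever touching that clean glass. Finish while still holding it there, ready for my next pour; leave all the other jars standing where they are.

Things in the scene. Friction and masses are not known exactly. Their poses are not given: they have to be found in the camera images.
- jar1: the jar with the funnel in it: open straight-sided clear glass jar without lid, loose, 0.2 kg, 68 mm outside diameter, 85 mm high, wall 4 mm, inner floor 6 mm up. Origin: centre of its underside; z up
- jar1_rim (a point): centre of the mouth of jar1 (60 mm wide inside), level with its rim, 85 mm above the table
- jar2: the empty open jar, equal to jar1 in every way, standing alone on the other side of the filled jars. Origin: centre of its underside; z up
- jar2_rim (a point): centre of the mouth of jar2, level with its rim, 85 mm above the table
- funnel: blue plastic jar funnel, loose, 0.1 kg, 70 mm high. Origin: centre of the spout's lower end; z up its axis. Spout 52 mm outside, 47 mm inside up to z = 22 mm; cone to 112 mm outside at z = 58 mm; straight collar to the open top (107 mm inside). It starts upright in jar1, its spout 21 mm deep in the mouth, four ribs under the cone standing on the rim, top 134 mm above the table
- funnel_tip (a point): centre of the spout's lower end (same point as the funnel's origin)
- funnel_grip (a point): middle of the funnel's straight stub handle, at (-92, 0, 58) mm in the funnel's frame. The handle sticks out level along the funnel's own -x, from x = -56 to -117 mm; 16 mm wide (y), 20 mm high (z = 48 to 68 mm)
- scoop: steel flat-bottomed scoop lying level on the board, loose, 0.16 kg. Origin: centre of the pan's underside; x points to its open front, z up. Pan 90 mm long (x = -45 to 45 mm), 64 mm wide, back wall 38 mm high, sides falling to about 18 mm at the front. The lumps lie in it and slide out over the front when it is tipped nose down by 45 to 60 degrees (friction 0.5 to 0.7)
- scoop_grip (a point): the place to grip on the scoop's straight black handle: middle of its section, at (-90, 0, 30) mm in the scoop's frame. The handle runs along the scoop's -x from x = -45 to -149 mm, 16 mm wide (y), 20 mm high (z = 20 to 40 mm)
- scoop_lip (a point): middle of the scoop's open front edge, on the floor's upper face, at (45, 0, 2.5) mm in the scoop's frame
- board: white plastic cutting board, fixed, 300 mm (its x) by 200 mm (its y), 12 mm thick. Origin: centre of its underside
- preserving_jar: closed glass preserving jar of brown ferment, 106 mm diameter, 150 mm high, 1.4 kg, loose. It stands in the row between jar1 and jar2. Origin: centre of its underside
- small_jar1: small closed jar of red jelly with a steel lid, 56 mm diameter, 68 mm high, loose, in the row, on the robot's side of the preserving jar. Origin: centre of its underside
- small_jar2: small closed jar of red jelly with a steel lid, 56 mm diameter, 68 mm high, loose, in the row, beyond the preserving jar, the left one as the robot sees it. Origin: centre of its underside
- small_jar3: small closed jar of red jelly with a steel lid, 56 mm diameter, 68 mm high, loose, in the row, beyond the preserving jar, the right one as the robot sees it. Origin: centre of its underside
- lump1_center (a point): centre of rock sugar lump 1: amber crystal lump about 15 x 14 x 15 mm (21 mm across a face's corners), 10 g, loose, lying in the scoop
- lump2_center (a point): centre of rock sugar lump 2: amber crystal lump about 15 x 14 x 15 mm (21 mm across a face's corners), 10 g, loose, lying in the scoop
- lump3_center (a point): centre of rock sugar lump 3: amber crystal lump about 15 x 14 x 15 mm (21 mm across a face's corners), 10 g, loose, lying in the scoop
- lump4_center (a point): centre of rock sugar lump 4: amber crystal lump about 15 x 14 x 15 mm (21 mm across a face's corners), 10 g, loose, lying in the scoop
Not all that is in view belongs to the job. There is more than one size of the scoop; the job needs the smaller. Several things have the shape of the funnel; the one meant has the colours described above.

How it is judged:
By the outcome, as a careful person would: the job done as asked, in the order asked, and still so for the second after the job is handed in, while the arm keeps its last pose, push and grip.
It also fails if it takes over 67 s, if anything falls off the work surface, if the arm or the gripper's body presses on something with over 40 N, if the wrist force passes 120 N, or if a joint passes its speed limit or range.

## Working session

There is one attempt and no reset: what is moved stays moved. The work goes in short steps, each a Python script; the robot and the scene stay as the last script left them, time stands still between calls to the robot, and variables do not carry over. Pictures are saved under pics/ and viewed, at most 10 in all, crops included, and the job is handed in when it is done.

```bash
mkdir -p pics && ls && python3 - <<'E'
from cell import ctrl
import cv2,numpy as np
for n in("scene","top"):
    c=ctrl.capture(n)
    cv2.imwrite(f"pics/{n}0.png",c["image"][:,:,::-1])
    R=cv2.Rodrigues(np.array(c["rvec"],float))[0]
    print(n,c["vfov"],c["cx"],c["cy"],"cam at",-R.T@np.array(c["tvec"]).ravel(), R[2])
    np.save(f"pics/{n}.npy",{k:c[k] for k in c},allow_pickle=True)
c=ctrl.capture("wrist");print(c["mount"],c["vfov"])
cv2.imwrite("pics/wrist0.png",c["image"][:,:,::-1])
print(ctrl.get_tool_rot(),ctrl.get_t())
E
```

```text
pics
scene 52.09825685315106 324.79801212335263 197.08490294350864 cam at [1.36750984 0.37657578 0.72991615] [-0.79512554 -0.28103533 -0.53739605]
top 43.33133078929659 319.35214806217635 203.30303664630685 cam at [0.16284246 0.02277755 1.43407815] [ 0.19188686  0.00722546 -0.98139045]
[[-6.61679440e-04 -9.59926254e-01 -2.80251937e-01  7.16213881e-02]
 [ 9.99999180e-01 -3.27824236e-04 -1.23814240e-03 -4.39667506e-04]
 [ 1.09665202e-03 -2.80252527e-01  9.59925684e-01 -1.27396625e-01]
 [ 0.00000000e+00  0.00000000e+00  0.00000000e+00  1.00000000e+00]] 67.21228933306205
[-3.13967215e+00 -2.08439327e-04  2.70580287e+00] 0.15
```

View pics/scene0.png

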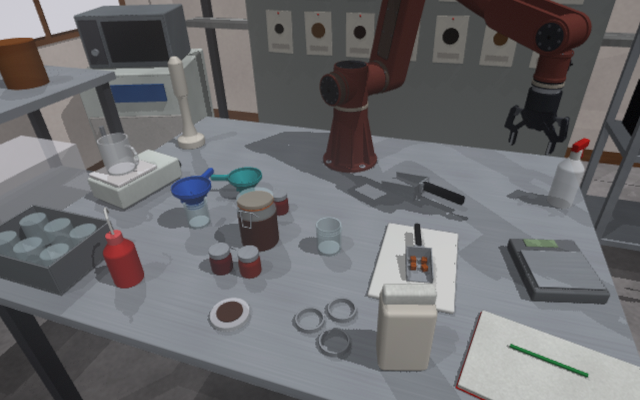

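View pics/top0.png

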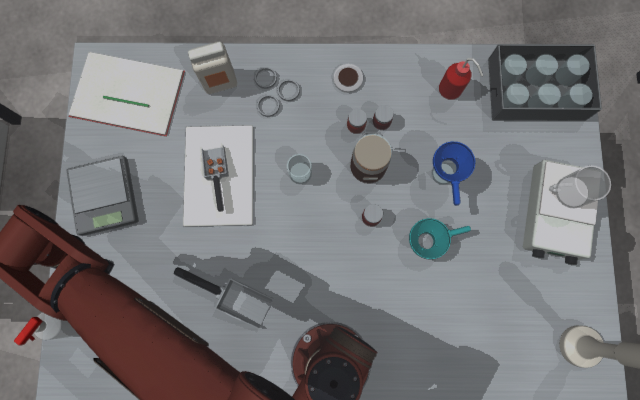

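The scene shows two scoops: the one with amber lumps on the white board (top view 216,163; black handle to 220,208) and a larger, empty one at (240,300). The first is the smaller, on the board and loaded, so it is the one meant. There are two funnels: blue at (453,162), standing in a jar, and teal at (430,238), so the blue one. jar2 is the lone clear jar at (299,168). The preserving jar is at (372,155), with small jars at (372,216), (357,121) and (383,119). Next I'll measure these and crop to confirm.

```bash
cat > h.py <<'E'
import cv2,numpy as np
from scipy.spatial.transform import Rotation as Ro
def cam(c,T=None):
    """returns f,cx,cy,R(world->cam),t ; wrist: T = tool pose 4x4"""
    f=c["image"].shape[0]/2/np.tan(np.radians(c["vfov"])/2)
    if "mount" in c:
        M=np.linalg.inv(T@np.array(c["mount"])); R,t=M[:3,:3],M[:3,3]
    else:
        R=cv2.Rodrigues(np.array(c["rvec"],float))[0];t=np.array(c["tvec"],float).ravel()
    return f,c["cx"],c["cy"],R,t
def toplane(K,uv,z):
    f,cx,cy,R,t=K; uv=np.atleast_2d(np.array(uv,float))
    d=np.c_[(uv[:,0]-cx)/f,(uv[:,1]-cy)/f,np.ones(len(uv))]@R
    o=-R.T@t
    return (o+d*((z-o[2])/d[:,2])[:,None])[:,:2]
def proj(K,P):
    f,cx,cy,R,t=K; p=np.atleast_2d(P)@R.T+t
    return np.c_[cx+f*p[:,0]/p[:,2],cy+f*p[:,1]/p[:,2]]
def toolT(ctrl):
    T=np.eye(4);T[:3,:3]=Ro.from_euler("xyz",ctrl.get_tool_rot()).as_matrix();T[:3,3]=ctrl.get_tool_pos();return T
def circ(p):
    """least-squares circle with outlier trimming"""
    p=np.array(p,float)
    for _ in range(6):
        a=np.linalg.lstsq(np.c_[2*p,np.ones(len(p))],(p**2).sum(1),rcond=None)[0]
        r=np.sqrt(a[2]+a[0]**2+a[1]**2); e=abs(np.hypot(*(p-a[:2]).T)-r); k=e<=max(.0015,2*np.median(e)); 
        p=p[k]
    return a[:2],r,len(p)
def comps(m,amin=30):
    n,l,s,c=cv2.connectedComponentsWithStats(m.astype(np.uint8))
    return [(s[i],c[i],l==i) for i in range(1,n) if s[i,4]>=amin]
def pix(m): v,u=np.nonzero(m); return np.c_[u,v]
def axis(p):
    c=p.mean(0);d=np.linalg.svd(p-c,full_matrices=False)[2][0];return c,d,(p-c)@d
E
python3 - <<'E'
from h import *
c=np.load("pics/top.npy",allow_pickle=True).item();K=cam(c);im=c["image"];hsv=cv2.cvtColor(im,cv2.COLOR_RGB2HSV)
H,S,V=[hsv[...,i].astype(int) for i in range(3)]
# funnel
m=(H>108)&(H<130)&(S>120)&(V>60)
s,ce,m=max(comps(m),key=lambda q:q[0][4]);print("funnel",s,ce)
cn=cv2.findContours(m.astype(np.uint8),0,1)[0][0][:,0]
w=toplane(K,cn,.134);ctr,r,n=circ(w);print("rim",ctr,r,n)
p=toplane(K,pix(m),.128);q=p[np.hypot(*(p-ctr).T)>.064];print("handle dir",np.degrees(np.arctan2(*(q.mean(0)-ctr)[::-1])),"reach",np.hypot(*(q-ctr).T).max())
# board
m=(S<25)&(V>190)
for s,ce,mm in comps(m,2000):
    print("white",s,ce); 
    if 150<ce[0]<260:
        w=toplane(K,cv2.convexHull(pix(mm)).reshape(-1,2),.012);print("board",cv2.minAreaRect((w*1000).astype(np.float32)))
# scoop handle
m=(V<60);m[:,:185]=0;m[:,255:]=0;m[:130]=0;m[228:]=0
for s,ce,mm in comps(m,40):
    w=toplane(K,pix(mm),.050);a,d,t=axis(w);print("black",s,ce,a,np.degrees(np.arctan2(d[1],d[0])),t.min(),t.max(),a+d*t.min(),a+d*t.max())
for n,(u,v),z in(("jar2",(300,161),.085),("pres",(373,150),.15),("sj1",(372,211),.068),("sj2",(356,116),.068),("sj3",(383,114),.068)):print(n,toplane(K,(u,v),z))
t=cv2.resize(im[110:235,180:310],None,fx=3,fy=3,interpolation=2);f=cv2.resize(im[110:235,340:480],None,fx=3,fy=3,interpolation=2)
cv2.imwrite("pics/crop1.png",np.hstack([t,f])[:,:800,::-1])
E
```

```text
funnel [ 433  142   42   63 1301] [454.5680246 164.3074558]
rim [ 0.5246426  -0.32713736] 0.06182501793218419 50
handle dir -177.34332191153158 reach 0.10590426458251007
white [  69   53  112   80 5819] [125.41776938  91.75201925]
white [ 184  126   67   99 4739] [217.00865161 175.3000633 ]
board ((525.7794189453125, 331.3719787597656), (292.8438415527344, 191.44215393066406), 1.8143147230148315)
black [214 176   9  35 161] [217.62732919 193.03726708] [0.46108646 0.31966491] -169.39998150542874 -0.05069418828804175 0.049406527106397535 [0.51091556 0.32899019] [0.41252304 0.3105765 ]
jar2 [[0.54594242 0.08739231]]
pres [[ 0.55891717 -0.10890904]]
sj1 [[ 0.40932296 -0.11237508]]
sj2 [[ 0.68512177 -0.06998655]]
sj3 [[ 0.69159897 -0.14726277]]
```

View pics/crop1.png

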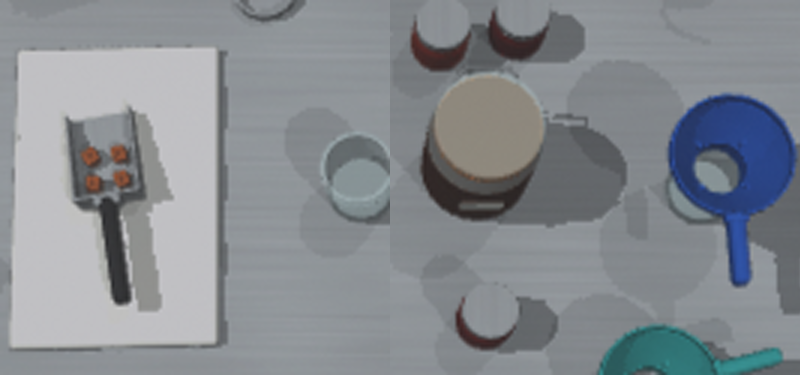

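The crop confirms it: the small scoop holds four lumps on the board, and the blue funnel stands in a clear jar with its handle towards the robot. Next I'll look closely at the scoop with the wrist camera and check the pour's reachability.

```bash
cat >> h.py <<'E'
def scoopR(yaw,tip): return (Ro.from_euler("z",yaw)*Ro.from_euler("y",tip)).as_matrix()
def gripRot(Rs,a=0.0):
    """tool rotation when gripping along object x handle, fingers leaning a toward +x"""
    return Rs@Ro.from_euler("y",-a).as_matrix()@Ro.from_euler("x",np.pi).as_matrix()
def tcp(Rs,o,g,a=0.0):
    """object rotation, origin, grip point in object frame -> TCP position, euler"""
    Rt=gripRot(Rs,a); return np.array(o)+Rs@np.array(g)+.005*Rt[:,2], Ro.from_matrix(Rt).as_euler("xyz")
SG=np.array([-.090,0,.030]);LIP=np.array([.045,0,.0025])
E
python3 - <<'E'
from h import *
from cell import ctrl
from scipy.optimize import least_squares
# funnel & fixed radius from both fixed views
for n in("top","scene"):
    c=np.load(f"pics/{n}.npy",allow_pickle=True).item();K=cam(c);hsv=cv2.cvtColor(c["image"],cv2.COLOR_RGB2HSV).astype(int)
    m=(hsv[...,0]>108)&(hsv[...,0]<130)&(hsv[...,1]>110)&(hsv[...,2]>50)
    s,ce,m=max(comps(m),key=lambda q:q[0][4])
    w=toplane(K,cv2.findContours(m.astype(np.uint8),0,1)[0][0][:,0],.134)
    o=-K[3].T@K[4]
    c0=w.mean(0);far=(c0-o[:2])/np.linalg.norm(c0-o[:2])
    q=w[((w-np.array([.525,-.327]))@far>.0)]
    q=q[np.abs((q-np.array([.525,-.327]))).max(1)<.075]
    r=least_squares(lambda x:np.hypot(*(q-x).T)-.0565,[.525,-.327],loss="soft_l1",f_scale=.002)
    print(n,s,r.x,np.abs(r.fun).mean(),len(q))
    m=(hsv[...,0]>78)&(hsv[...,0]<95)&(hsv[...,1]>120)
    for s,ce,mm in comps(m,100): print(" teal",n,s,ce)
Rs=scoopR(np.radians(10.6),0)
p,e=tcp(Rs,np.array([.47,.32,.012+.0]) +Rs@[.06,0,0]-Rs@[0,0,0],[0,0,.15])
t0=ctrl.get_t();ctrl.move_pose(list(p),list(e));print("t",ctrl.get_t()-t0,ctrl.get_joint_positions())
T=toolT(ctrl);c=ctrl.capture("wrist");np.save("pics/w1.npy",{**c,"T":T},allow_pickle=True)
cv2.imwrite("pics/w1.png",c["image"][:,:,::-1])
E
```

```text
top [ 433  141   42   64 1314] [ 0.53241845 -0.32395274] 0.0008450551541420538 59
 teal top [ 410  219   60   40 1188] [433.07912458 237.22222222]
scene [171 168  42  37 893] [ 0.53538949 -0.32124262] 0.006397896608166325 46
 teal scene [211 168  51  19 587] [240.9471891  176.73764906]
t 1.7000000000000002 [4.47451735e-01 3.00234612e-01 1.68522121e+00 2.80221799e-04
 1.15580028e+00 1.83211279e+00]
```

View pics/w1.png

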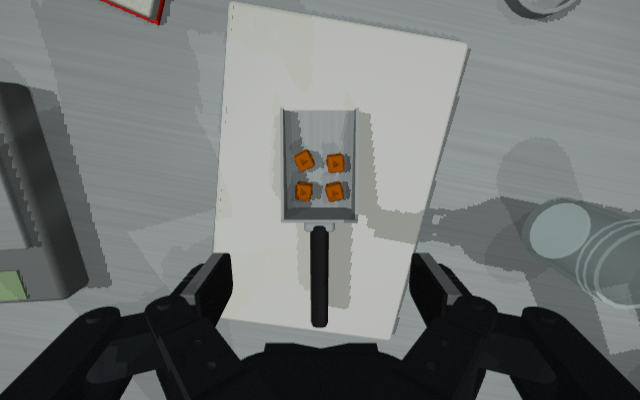

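The wrist view shows the scoop nearly aligned with the tool. The black handle runs from (319,227) to (319,325), the pan front edge lies at row 110 between columns 282 and 357, and jar2 is at right (560,230).

```bash
python3 - <<'E'
from h import *
from cell import ctrl
d=np.load("pics/w1.npy",allow_pickle=True).item();K=cam(d,d["T"]);V=d["image"].max(2).astype(int)
m=V<60;m[:226]=0;m[332:]=0;m[:,:295]=0;m[:,345:]=0
s,ce,mm=max(comps(m),key=lambda q:q[0][4]);print(s,ce)
mm[:232]=0;mm[320:]=0
a,dr,t=axis(toplane(K,pix(mm),.051));dr*=np.sign(dr[0]);yaw=np.arctan2(dr[1],dr[0])
end=toplane(K,[(319.5,s[1]+s[3]-1)],.045)[0]; fr=toplane(K,[(319.5,110)],.0145)[0]; fl=toplane(K,[(282,110),(357,110)],.030); pw=toplane(K,[(319,226)],.052)
print("yaw",np.degrees(yaw),"c",a,"end",end,"front",fr,"len",np.linalg.norm(fr-end),"corner width",np.linalg.norm(fl[0]-fl[1]),"handlefront",pw)
u=np.array([np.cos(yaw),np.sin(yaw)])
# along-axis: end at -.149, front at +.045
so=((end+.149*u)+(fr-.045*u))/2; n=np.array([-u[1],u[0]]); so=so+n*((a-so)@n)
print("scoop origin",so,"from end",end+.149*u,"front",fr-.045*u)
Rs=scoopR(yaw,0);A=np.radians(30)
np.save("pics/scoop.npy",[so[0],so[1],yaw])
p,e=tcp(Rs,[*so,.012],SG,A);print("grasp tcp",p,ctrl.ik(list(p),list(e)))
F=np.array([.531,-.324])
for y in(-31,-15,0):
  for tip in(0,20,40,60):
    R2=scoopR(np.radians(y),np.radians(tip));lip=np.array([*(F-.028*np.array([np.cos(np.radians(y)),np.sin(np.radians(y))])),.145])
    p,e=tcp(R2,lip-R2@LIP,SG,A);q=ctrl.ik(list(p),list(e));print(y,tip,p.round(3),None if q is None else np.round(q,2))
E
```

```text
[ 311  226   18  101 1684] [319.09144893 276.14548694]
yaw 10.281847070553766 c [0.46592577 0.32081068] end [0.41055238 0.3101397 ] front [0.60204053 0.34592604] len 0.19480341867666076 corner width 0.06063535851178655 handlefront [[0.51166016 0.32939397]]
scoop origin [0.55744365 0.33741235] from end [0.55715969 0.33673478] front [0.55776316 0.33789397]
grasp tcp [0.47134876 0.32179443 0.03766987] [ 0.57426321  0.22074311  2.16699881 -0.64379363  0.32615516  2.5351168 ]
-31 0 [ 0.393 -0.241  0.168] [-0.78 -0.38  2.4   0.2   0.62  1.2 ]
-31 20 [ 0.407 -0.25   0.212] [-0.72 -0.19  2.1   0.03  1.06  1.38]
-31 40 [ 0.433 -0.265  0.248] [-0.67  0.08  1.78 -0.02  1.46  1.44]
-31 60 [ 0.467 -0.286  0.271] [-0.65  0.37  1.45 -0.06  1.85  1.46]
-15 0 [ 0.376 -0.282  0.168] [-1.01 -0.3   2.35  0.51  0.77  0.51]
-15 20 [ 0.391 -0.287  0.212] [-0.83 -0.16  2.07  0.11  1.08  0.96]
-15 40 [ 0.42  -0.294  0.248] [-0.71  0.08  1.77 -0.08  1.45  1.14]
-15 60 [ 0.459 -0.305  0.271] [-0.62  0.36  1.46 -0.18  1.81  1.21]
0 0 [ 0.37  -0.324  0.168] [-1.14 -0.15  2.23  0.61  0.93  0.09]
0 20 [ 0.386 -0.324  0.212] [-0.92 -0.09  2.01  0.15  1.12  0.59]
0 40 [ 0.416 -0.324  0.248] [-0.73  0.1   1.75 -0.12  1.42  0.87]
0 60 [ 0.457 -0.324  0.271] [-0.6   0.35  1.47 -0.29  1.76  0.98]
```

Sizes check: end to lip measures 194.8 mm against 194 mm, and the height is consistent. Now grasp with the half-turned tool and a 25° lean, lift, and carry level to the pre-pour pose.

```bash
cat >> h.py <<'E'
def flip(e): return (Ro.from_euler("xyz",e)*Ro.from_euler("z",np.pi)).as_euler("xyz")
A=np.radians(25)
def sp(yaw,tip,origin=None,lip=None):
    R=scoopR(yaw,tip); o=origin if origin is not None else np.array(lip)-R@LIP
    p,e=tcp(R,o,SG,A); return list(p),list(flip(e))
def toolz(e): return Ro.from_euler("xyz",e).as_matrix()[:,2]
E
python3 - <<'E'
from h import *
from cell import ctrl
x,y,yaw=np.load("pics/scoop.npy")
p,e=sp(yaw,0,origin=[x,y,.012])
pre=list(np.array(p)-.09*toolz(e))
print(ctrl.ik(p,e))
ctrl.move_gripper(.7)
ctrl.move_pose(pre,e);ctrl.line_to(p,rate=.12)
ctrl.move_gripper(0,grasp_force=90);print("w",ctrl.get_gripper_width(),ctrl.get_gripper_force(),ctrl.get_contact_force(),ctrl.get_t())
ctrl.line_to(list(np.array(p)+[0,0,.20]),rate=.15)
print(ctrl.get_tool_pos(),ctrl.get_wrist_torque(),ctrl.get_t())
T=toolT(ctrl);c=ctrl.capture("wrist");np.save("pics/w2.npy",{**c,"T":T},allow_pickle=True)
cv2.imwrite("pics/w2.png",c["image"][:,:,::-1])
E
```

```text
[ 0.55563904  0.22844156  2.12369305 -0.40056768  0.40951334 -0.8565128 ]
w 0.1723038783505862 87.54767417907715 [-3.5972984  -0.74276959  6.64298217] 6.0083
[0.47011241 0.32119437 0.23575128] [-0.08880771  0.51203803 -0.00291387] 7.4917
```

View pics/w2.png

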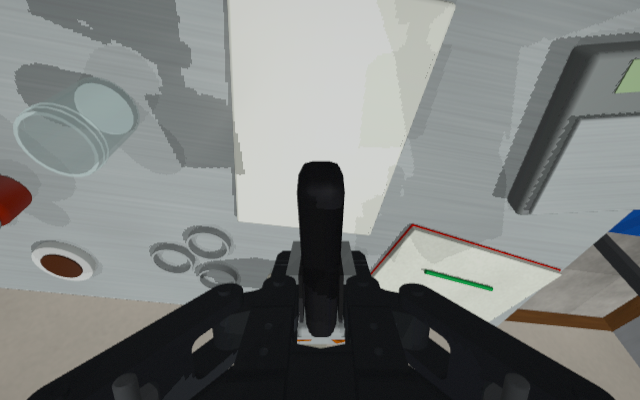

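The scoop is held (width 0.17, handle straight at column 320) and lifted. Now carry it level to the funnel and look before tipping.

```bash
python3 - <<'E'
from h import *
from cell import ctrl
F=np.array([.530,-.325]);Y=np.radians(-20);u=np.array([np.cos(Y),np.sin(Y)])
x,y,yaw=np.load("pics/scoop.npy")
mid=(np.array(sp(yaw,0,origin=[x,y,.21])[0])+sp(Y,0,lip=[*(F-.028*u),.215])[0])/2
p,e=sp(Y,0,lip=[*(F-.028*u),.215]);print(ctrl.ik(p,e))
ctrl.line_to(p,rate=.25,frame=e);print(ctrl.get_t())
p,e=sp(Y,np.radians(12),lip=[*(F-.028*u),.155]);ctrl.line_to(p,rate=.15,frame=e);print(ctrl.get_t(),ctrl.get_contact_force(),ctrl.get_joint_positions())
ims=[]
for n in("scene","top"):
    c=ctrl.capture(n);np.save(f"pics/{n}2.npy",c,allow_pickle=True);ims.append(c["image"])
a=cv2.resize(ims[0][80:260,110:330],None,fx=2,fy=2,interpolation=2);b=cv2.resize(ims[1][80:260,330:510],None,fx=2,fy=2,interpolation=2)
cv2.imwrite("pics/pre.png",np.hstack([a,b])[:,:,::-1])
K=cam(np.load("pics/top2.npy",allow_pickle=True).item())
E
```

```text
[-0.91565106 -0.40371172  2.25061755  0.28482526  0.93955652 -2.26489775]
10.0833
10.4583 [-0.01344598  0.71859087 -3.21693179] [-0.82706733 -0.21735828  2.14142606  0.1236371   1.0196195  -2.10531327]
```

View pics/pre.png

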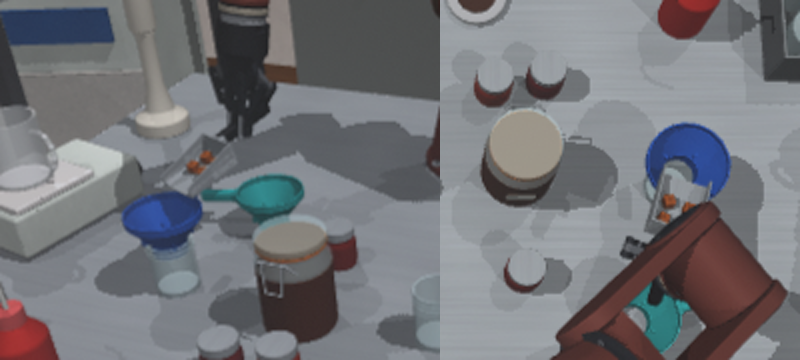

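The scoop's lip (top view pixels about (439,162) to (466,172)) sits over the near half of the blue funnel mouth, with all four lumps aboard. Tipping about the lip.

```bash
python3 - <<'E'
from h import *
from cell import ctrl
F=np.array([.530,-.325]);Y=np.radians(-20);u=np.array([np.cos(Y),np.sin(Y)])
for t in(22,30,36,42,48,54,58):
    p,e=sp(Y,np.radians(t),lip=[*(F-.027*u),.145]);ctrl.line_to(p,rate=.08,frame=e)
ctrl.pause(.6)
print(ctrl.get_t(),ctrl.get_contact_force())
def amber(im):
    h=cv2.cvtColor(im,cv2.COLOR_RGB2HSV).astype(int);m=(h[...,0]>3)&(h[...,0]<16)&(h[...,1]>130)&(h[...,2]>90);return m
ims=[]
for n in("scene","top"):
    c=ctrl.capture(n);ims.append(c["image"]);print(n,[(s[:2].tolist(),int(s[4])) for s,ce,_ in comps(amber(c["image"]),4)])
a=cv2.resize(ims[0][80:260,110:330],None,fx=2,fy=2,interpolation=2);b=cv2.resize(ims[1][80:260,330:510],None,fx=2,fy=2,interpolation=2)
cv2.imwrite("pics/pour.png",np.hstack([a,b])[:,:,::-1])
E
```

```text
13.4583 [ 0.43781177  0.1159107  -2.20086764]
scene [([0, 38], 168)]
top [([528, 62], 5), ([537, 66], 5), ([543, 66], 20), ([535, 72], 34), ([334, 282], 6), ([338, 284], 27), ([351, 292], 5), ([357, 297], 8), ([361, 302], 6)]
```

View pics/pour.png

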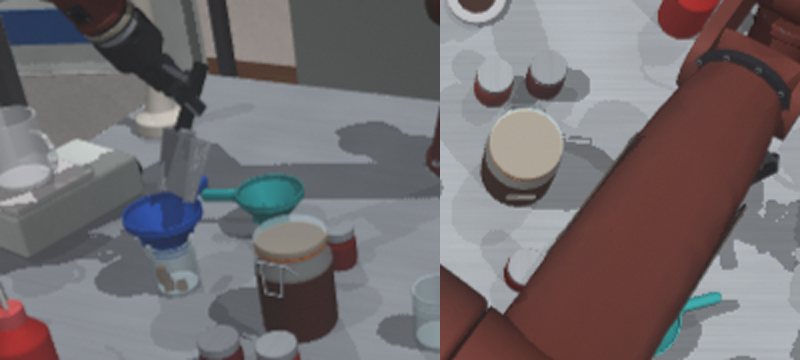

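The scoop pan is empty, and the lumps show through the glass on jar1's floor (crop (175,280)). I'll take the scoop back to the board and count the lumps once the arm is clear.

```bash
python3 - <<'E'
from h import *
from cell import ctrl
F=np.array([.530,-.325]);Y=np.radians(-20);u=np.array([np.cos(Y),np.sin(Y)])
x,y,yaw=np.load("pics/scoop.npy")
for t,z,b in((58,.18,.027),(20,.235,.04)):
    p,e=sp(Y,np.radians(t),lip=[*(F-b*u),z]);ctrl.line_to(p,rate=.18,frame=e)
p,e=sp(yaw,0,origin=[x,y,.20]);ctrl.line_to(p,rate=.3,frame=e)
p,_=sp(yaw,0,origin=[x,y,.030]);ctrl.line_to(p,rate=.2)
p,_=sp(yaw,0,origin=[x,y,.0105]);print("touch",ctrl.line_to(p,rate=.03,until_force=3),ctrl.get_tool_pos()[2]-p[2],ctrl.get_contact_force())
ctrl.move_gripper(.6);ctrl.pause(.2)
ctrl.line_to(list(np.array(ctrl.get_tool_pos())-.12*toolz(e)),rate=.2)
print(ctrl.get_t())
ims=[]
for n in("scene","top"):
    c=ctrl.capture(n);ims.append(c["image"]);np.save(f"pics/{n}3.npy",c,allow_pickle=True)
a=cv2.resize(ims[0][160:260,140:240],None,fx=3.6,fy=3.6,interpolation=2);b=cv2.resize(ims[1][110:230,180:320],None,fx=3,fy=3,interpolation=2)
cv2.imwrite("pics/back.png",np.hstack([a,b])[:,:,::-1])
E
```

```text
touch True 0.002367019049761894 [-1.00992222 -1.42321793  2.71564046]
19.8417
```

View pics/back.png

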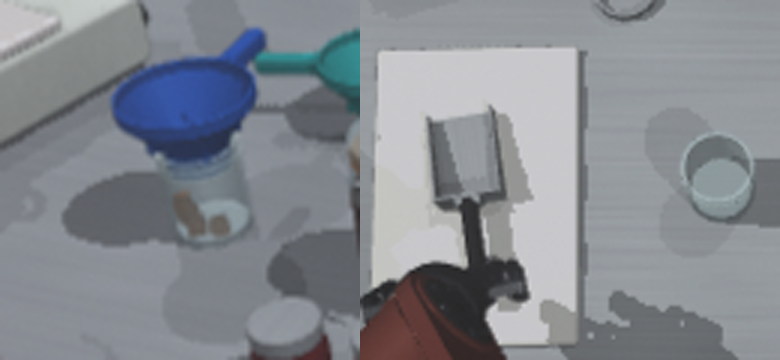

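The scoop is back on the board (pan at (465,155) in the crop). jar1 holds a cluster of lumps. I'll hover the wrist camera over jar2 and then the funnel for precise poses and a lump count.

```bash
python3 - <<'E'
from h import *
from cell import ctrl
ctrl.line_to(list(np.array(ctrl.get_tool_pos())+[0,0,.06]),rate=.2)
ims=[]
for n,p in(("wj",[.475,.090,.27]),("wf",[.44,-.33,.27])):
    ctrl.move_pose(p,[np.pi,0,.04]);ctrl.pause(.2);T=toolT(ctrl);c=ctrl.capture("wrist");np.save(f"pics/{n}.npy",{**c,"T":T},allow_pickle=True);ims.append(c["image"])
    K=cam(c,T);print(n,ctrl.get_t(),proj(K,[[.546,.087,.085],[.53,-.325,.134],[.53-.117,-.328,.13]]).round(0).tolist())
d=np.load("pics/wj.npy",allow_pickle=True).item()
a=ims[0][:,120:520];b=ims[1][:,120:520]
cv2.imwrite("pics/hov.png",np.hstack([a,b])[:,:,::-1])
E
```

```text
wj 22.8333 [[326.0, 115.0], [799.0, 153.0], [739.0, 271.0]]
wf 24.6417 [[-114.0, 58.0], [320.0, 91.0], [318.0, 223.0]]
```

View pics/hov.png

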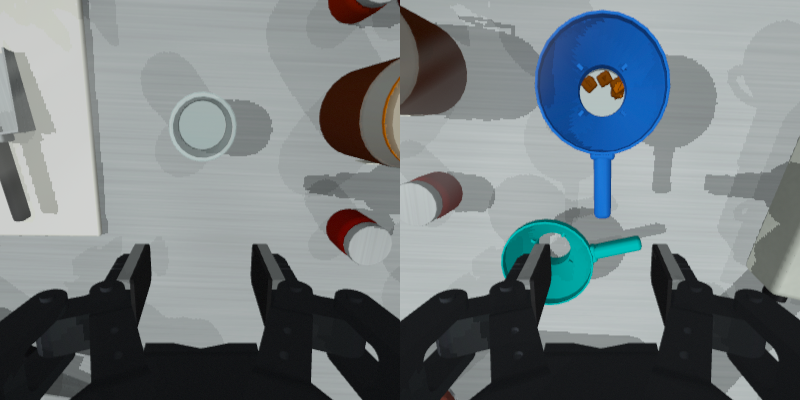

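The right half shows the funnel cone empty at (603,82), and amber lumps on jar1's floor seen through the spout at (600,85). The left half shows jar2's rim at (203,125). Fitting both.

```bash
python3 - <<'E'
from h import *
from scipy.optimize import least_squares
def fixr(q,x0,r,fs=.001):
    s=least_squares(lambda x:np.hypot(*(q-x).T)-r,x0,loss="cauchy",f_scale=fs);return s.x,np.median(abs(s.fun)),len(q)
d=np.load("pics/wf.npy",allow_pickle=True).item();K=cam(d,d["T"]);h=cv2.cvtColor(d["image"],cv2.COLOR_RGB2HSV).astype(int)
m=(h[...,0]>104)&(h[...,0]<130)&(h[...,1]>110)&(h[...,2]>50);s,ce,m=max(comps(m),key=lambda q:q[0][4])
cn=cv2.findContours(m.astype(np.uint8),0,1)[0][0][:,0];w=toplane(K,cn,.134)
print("free",circ(w));q=w[(w[:,0]>.49)]
F,_,_=fixr(q,[.53,-.325],.056);print("fixed",F,fixr(q,[.53,-.325],.056)[1:],"far half",circ(q[q[:,0]>.53]))
p=toplane(K,pix(m),.132);p=p[(p[:,0]<F[0]-.066)];a,dr,t=axis(p);dr*=np.sign(dr[0]);yaw=np.arctan2(dr[1],dr[0])
n=np.array([-dr[1],dr[0]]);print("handle yaw",np.degrees(yaw),"offset of centre",(F-a)@n,"end dist",np.linalg.norm(p[p[:,0].argmin()]-F),"width~",np.ptp((p-a)@n))
np.save("pics/fun.npy",[*F,yaw])
am=(h[...,0]>3)&(h[...,0]<18)&(h[...,1]>120)&(h[...,2]>60);am[:60]=0;am[120:]=0;am[:,:290]=0;am[:,360:]=0
print("amber",[(x[0].tolist(),x[1].round().tolist()) for x in comps(am,5)])
l=toplane(K,cn,.134)
for s_,c_,mm in comps(am,5): print(" area cm2 at z=.013:",s_[4]*abs(np.linalg.det(np.array([toplane(K,[c_+[1,0]],.013)[0]-toplane(K,[c_],.013)[0],toplane(K,[c_+[0,1]],.013)[0]-toplane(K,[c_],.013)[0]])))*1e4)
d=np.load("pics/wj.npy",allow_pickle=True).item();K=cam(d,d["T"]);g=cv2.cvtColor(d["image"],cv2.COLOR_RGB2GRAY)
e=cv2.Canny(g,30,80);e[:80]=0;e[175:]=0;e[:,:275]=0;e[:,370:]=0
w=toplane(K,pix(e>0),.085);rng=np.random.default_rng(0);best=[]
for r in(.034,.030):
    s=max(((np.sum(abs(np.hypot(*(w-c).T)-r)<.0012),c[0],c[1]) for c in (np.array([.546,.087])+np.stack(np.meshgrid(np.arange(-.02,.02,.001),np.arange(-.02,.02,.001)),-1).reshape(-1,2))))
    q=w[abs(np.hypot(*(w-np.array(s[1:])).T)-r)<.002];print("jar2 r",r,s,circ(q))
# floor of jar2 / underside check
# cross-check in fixed scene view: project
J=circ(w[abs(np.hypot(*(w-np.array(s[1:])).T)-.030)<.006])[0]
E
```

```text
free (array([ 0.52886144, -0.32706598]), np.float64(0.058319283229617165), 172)
fixed [ 0.53228689 -0.32689356] (np.float64(0.0006032291657185954), 318) far half (array([ 0.53331047, -0.32686591]), np.float64(0.0550100202174131), 216)
handle yaw 2.2839757945053534 offset of centre 0.00018404660345758012 end dist 0.11343066156718269 width~ 0.014851500479035964
amber [([317, 71, 27, 28, 379], [332.0, 84.0]), ([301, 76, 16, 17, 161], [309.0, 84.0])]
 area cm2 at z=.013: 5.048395156828484
 area cm2 at z=.013: 2.142117895066694
jar2 r 0.034 (np.int64(226), np.float64(0.534), np.float64(0.09100000000000001)) (array([0.53379023, 0.09047262]), np.float64(0.03372458402781411), 238)
jar2 r 0.03 (np.int64(215), np.float64(0.533), np.float64(0.09000000000000001)) (array([0.53339048, 0.09042694]), np.float64(0.029835349263488808), 220)
```

jar2's rim fits twice, outer radius 33.7 mm and inner 29.8 mm, both centred at (0.5336, 0.0905). The funnel centre is (0.532, -0.327) at yaw 2.3°. Before descending, I'll triangulate the teal funnel near the blue handle, then grip and lift.

```bash
python3 - <<'E'
from h import *
from cell import ctrl
d=np.load("pics/wf.npy",allow_pickle=True).item();t=np.load("pics/top.npy",allow_pickle=True).item()
P=[]
for c,T in((d,d["T"]),(t,None)):
    K=cam(c,T);h=cv2.cvtColor(c["image"],cv2.COLOR_RGB2HSV).astype(int);m=(h[...,0]>78)&(h[...,0]<96)&(h[...,1]>120)
    s,ce,m=max(comps(m),key=lambda q:q[0][4]);px=pix(m);tip=px[px[:,0]>=px[:,0].max()-1].mean(0);f,cx,cy,R,tt=K
    P.append((np.array([[f,0,cx],[0,f,cy],[0,0,1]])@np.c_[R,tt],tip))
X=cv2.triangulatePoints(P[0][0],P[1][0],P[0][1],P[1][1]);X=(X[:3]/X[3]).ravel();print("teal handle tip",X)
x,y,yaw=np.load("pics/fun.npy")
p,e=tcp(scoopR(yaw,0),[x,y,.064],[-.092,0,.058]);p=list(p);e=list(e);print("grip",p,ctrl.ik(p,e))
assert X[2]<.1 or np.hypot(X[0]-p[0],X[1]-p[1])>.07
ctrl.move_gripper(.45);ctrl.move_pose([p[0],p[1],.20],e);ctrl.line_to(p,rate=.1)
print("down",ctrl.get_contact_force());f0=np.array(ctrl.get_contact_force())
ctrl.move_gripper(0,grasp_force=80);print(ctrl.get_gripper_width(),np.array(ctrl.get_contact_force())-f0,ctrl.get_t())
print(ctrl.line_to([p[0],p[1],p[2]+.03],rate=.04,until_force=8),ctrl.get_contact_force())
ctrl.line_to([p[0],p[1],.28],rate=.15);print(ctrl.get_tool_pos(),ctrl.get_t())
T=toolT(ctrl);c=ctrl.capture("wrist");np.save("pics/wl.npy",{**c,"T":T},allow_pickle=True)
for n in("scene","top"):np.save(f"pics/{n}4.npy",ctrl.capture(n),allow_pickle=True)
E
```

```text
teal handle tip [ 0.36385738 -0.37770594  0.06306191]
grip [np.float64(0.44035997922099945), np.float64(-0.33055997755775374), np.float64(0.11699999999999999)] [-7.71395878e-01  2.07435099e-01  1.88614801e+00 -4.44089210e-16
  1.04800955e+00  7.59537551e-01]
down [ 0.2821307   0.05635397 -0.20619631]
0.17048001169604354 [ 0.11552285 -0.2086044   2.26724389] 26.6167
False [-0.35766199 -0.25321158 -1.52507226]
[ 0.43974363 -0.32995072  0.27851946] 28.55
```

The teal tip is at z=0.063, so it was clear. The funnel is held. Now carry it high over the row to above jar2 and measure how it sits in the grip, while checking lumps in jar1.

```bash
python3 - <<'E'
from h import *
from cell import ctrl
J=np.array([.5336,.0905]);x,y,yaw=np.load("pics/fun.npy")
p,e=tcp(scoopR(yaw,0),[*J,.222],[-.092,0,.058])
ctrl.line_to(list(p),rate=.22,frame=list(e));ctrl.pause(.3);print(ctrl.get_t(),ctrl.get_tool_pos()-p,np.degrees(np.array(ctrl.get_tool_rot())-e))
T=toolT(ctrl);c=ctrl.capture("wrist");np.save("pics/wc.npy",{**c,"T":T},allow_pickle=True)
C={n:ctrl.capture(n) for n in("scene","top")}
for n in C:np.save(f"pics/{n}5.npy",C[n],allow_pickle=True)
a=cv2.resize(C["scene"]["image"][190:240,175:225],(300,300),interpolation=2)
a2=cv2.resize(C["top"]["image"][140:190,425:475],(300,300),interpolation=2)
b=cv2.resize(C["scene"]["image"][120:270,260:410],(500,500),interpolation=2)
cv2.imwrite("pics/fin.png",np.hstack([np.vstack([a,a2]),np.vstack([b,np.zeros((100,500,3),np.uint8)])])[:,:,::-1])
# grip geometry from wrist view: rim vs spout centre
K=cam(c,T);h=cv2.cvtColor(c["image"],cv2.COLOR_RGB2HSV).astype(int)
m=(h[...,0]>104)&(h[...,0]<130)&(h[...,1]>110)&(h[...,2]>40);s,ce,m=max(comps(m),key=lambda q:q[0][4]);print(s)
cs,hi=cv2.findContours(m.astype(np.uint8),cv2.RETR_CCOMP,1)
ou=max(cs,key=len)[:,0];inn=[k[:,0] for k,hh in zip(cs,hi[0]) if hh[3]>=0 and len(k)>30]
w=toplane(K,ou,.222+.070);q=w[w[:,0]>J[0]-.035];print("rim free",circ(w),"far",circ(q[q[:,0]>J[0]]))
for k in inn:
    for z in(.222,.244):print("hole z",z,circ(toplane(K,k,z)))
p_=toplane(K,pix(m),.222+.068);p_=p_[p_[:,0]<J[0]-.066];a_,dr,_=axis(p_);print("handle yaw",np.degrees(np.arctan2(*(dr*np.sign(dr[0]))[::-1])),a_)
print(proj(K,[[*J,.292],[*J,.222],[*J,.085]]).round(0).tolist())
E
```

```text
31.05 [ 5.65057409e-05 -3.57628864e-04 -2.59581521e-05] [-0.00250308  0.00494416 -0.04256241]
[  155     0   330   327 51898]
rim free (array([0.50818445, 0.08897814]), np.float64(0.05200165936376819), 805) far (array([0.4295022 , 0.08860485]), np.float64(0.12065737564414555), 321)
hole z 0.222 (array([0.51855243, 0.15071843]), np.float64(0.021029818001939565), 104)
hole z 0.244 (array([0.51775659, 0.14320278]), np.float64(0.018464717788547202), 104)
hole z 0.222 (array([0.53395918, 0.09013969]), np.float64(0.023552162077490172), 251)
hole z 0.244 (array([0.53128411, 0.09001309]), np.float64(0.02067940036526445), 251)
handle yaw 2.745378524455051 [0.44665771 0.08648836]
[[318.0, 47.0], [319.0, 75.0], [320.0, 93.0]]
```

View pics/fin.png

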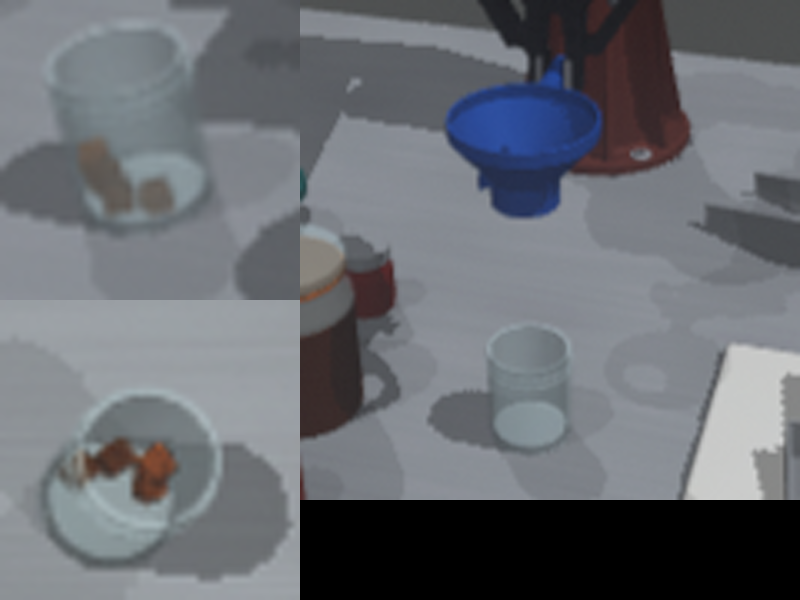

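In jar1 the scene and top crops show the lumps clustered on the floor, four blobs in the top view at about (88,465), (118,455), (157,455) and (152,487), and nothing spilled. The funnel hangs upright above jar2: the spout hole fits r=23.55 mm (true 23.5) at (0.534, 0.090), so pitch and offset are small. Lowering to 1 cm above the rim and checking.

```bash
python3 - <<'E'
from h import *
from cell import ctrl
J=np.array([.5336,.0905]);x,y,yaw=np.load("pics/fun.npy")
Z=.0955;p,e=tcp(scoopR(yaw,0),[*J,Z],[-.092,0,.058]);p[:2]-=[.0003,-.0003]
print("hit",ctrl.line_to(list(p),rate=.08,until_force=6));ctrl.pause(.5)
print(ctrl.get_t(),ctrl.get_tool_pos()-p,ctrl.get_gripper_width(),ctrl.get_contact_force())
T=toolT(ctrl);c=ctrl.capture("wrist");K=cam(c,T);h=cv2.cvtColor(c["image"],cv2.COLOR_RGB2HSV).astype(int)
m=(h[...,0]>104)&(h[...,0]<130)&(h[...,1]>110)&(h[...,2]>40);m=max(comps(m),key=lambda q:q[0][4])[2]
cs,hi=cv2.findContours(m.astype(np.uint8),cv2.RETR_CCOMP,1)
for k,hh in zip(cs,hi[0]):
    if hh[3]>=0 and len(k)>100: print("hole",circ(toplane(K,k[:,0],Z)))
# side view: spout bottom and jar rim in the scene camera
c=ctrl.capture("scene");K=cam(c);h=cv2.cvtColor(c["image"],cv2.COLOR_RGB2HSV).astype(int)
m=(h[...,0]>104)&(h[...,0]<130)&(h[...,1]>110)&(h[...,2]>40);m[:,:260]=0;s,ce,m=max(comps(m),key=lambda q:q[0][4]);px=pix(m)
a=np.linspace(0,6.28,90);ring=lambda r,z:proj(K,np.c_[J[0]+r*np.cos(a),J[1]+r*np.sin(a),np.full(90,z)])
print("spout bottom row seen",px[:,1].max(),"pred",ring(.026,Z)[:,1].max(),"| funnel cols seen",px[:,0].min(),px[:,0].max(),"pred",ring(.056,Z+.065)[:,0].min(),ring(.056,Z+.065)[:,0].max())
b=px[px[:,1]>=px[:,1].max()-6];print("spout cols seen",b[:,0].min(),b[:,0].max(),"pred",ring(.026,Z)[:,0].min(),ring(.026,Z)[:,0].max(),"top row seen",px[abs(px[:,0]-ring(.056,Z+.07)[:,0].mean())<6][:,1].min(),"pred",ring(.056,Z+.07)[:,1].min())
# other jars unmoved: difference of first and current top view
t0=np.load("pics/top.npy",allow_pickle=True).item()["image"].astype(int);t1=ctrl.capture("top")["image"].astype(int)
for n,(u,v) in dict(jar2=(299,168),pres=(372,150),sj1=(372,213),sj2=(357,119),sj3=(383,117)).items():print(n,np.median(abs(t0-t1)[v-9:v+9,u-9:u+9]),np.mean(abs(t0-t1)[v-9:v+9,u-9:u+9]).round(1))
E
```

```text
hit False
33.4333 [ 1.89783577e-06 -2.31892578e-05  1.72220199e-05] 0.17490532175027212 [-0.51451791  0.0163974  -1.1210298 ]
hole (array([0.51933011, 0.15608116]), np.float64(0.017692164182426445), 110)
hole (array([0.53352824, 0.09081738]), np.float64(0.02350214636479762), 249)
spout bottom row seen 226 pred 225.97629005201082 | funnel cols seen 307 349 pred 306.21347572867955 349.91860242857734
spout cols seen 320 337 pred 318.6602876076286 338.27332487109396 top row seen 186 pred 186.58123618294098
jar2 63.5 65.5
pres 9.0 9.0
sj1 36.0 33.1
sj2 9.0 8.4
sj3 10.0 8.1
```

```bash
python3 -c "
from cell import ctrl
print(ctrl.job_done())"
```

```text
the job is handed in; nothing more can be done
None
```

I poured the sugar into jar1 with no spill seen (four lumps by the last view, one partly hidden), laid the scoop back on the board, and handed in holding the funnel upright, centred about 10 mm above jar2 with no contact felt, at 33 s; small_jar1 was partly hidden in the last check, so I couldn't confirm there that it hadn't moved.

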